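Unstack the desk things onto their holders

TASK

Someone piled the sharpener, the eraser, the USB hub and the portable drive on top of one another: take the pile apart from the top and lay each thing on the wooden holder made to its size, flat and right way up on the grey inlay between the two end stops, lengthwise along the holder. Do not tip anything over on the way, and leave the earbud case and the mouse where they lie.

Things in the scene. Friction and masses are not known exactly. Their poses are not given: they have to be found in the camera images.
- ssd_centre (a point): centre (half-way up) of the ssd: flat black portable drive, the bottom of the stack, lying on the desk mat at the start. 52 mm wide (its x), 98 mm long (its y), 11 mm high (z up). Loose; can be gripped from above across its 52 mm width.
- usb_hub_centre (a point): centre (half-way up) of the usb hub: narrow black four-port USB hub, second in the stack, lying on the drive at the start. 34 mm wide (its x), 92 mm long (its y), 14 mm high (z up). Loose; can be gripped from above across its 34 mm width.
- eraser_centre (a point): centre (half-way up) of the eraser: block eraser in a card sleeve, third in the stack, lying on the hub at the start. 19 mm wide (its x), 46 mm long (its y), 12 mm high (z up). Loose; can be gripped from above across its 19 mm width.
- sharpener_centre (a point): centre (half-way up) of the sharpener: tiny light metal pencil sharpener, top of the stack, lying on the eraser at the start (its screw head stands 2 mm above the 12 mm body). 15 mm wide (its x), 25 mm long (its y), 12 mm high (z up). Loose; can be gripped from above across its 15 mm width.
- ssd_place (a point): middle of the top face, 5 mm above the desk mat (z = 0; the white desk beside the mat lies 3 mm lower), of the holder of the ssd: fixed wooden plate 72 mm wide (x) by 126 mm long (y), with a grey felt inlay of the thing's outline (52 by 98 mm) in the middle and at either end of its length a stop 29 mm wide that stands 6 mm above the plate; 116 mm between the stops, long sides open. z is up; the thing lies with its y along the holder's y, either way round.
- usb_hub_place (a point): middle of the top face, 5 mm above the desk mat (z = 0; the white desk beside the mat lies 3 mm lower), of the holder of the usb hub: fixed wooden plate 54 mm wide (x) by 120 mm long (y), with a grey felt inlay of the thing's outline (34 by 92 mm) in the middle and at either end of its length a stop 19 mm wide that stands 6 mm above the plate; 110 mm between the stops, long sides open. z is up; the thing lies with its y along the holder's y, either way round.
- eraser_place (a point): middle of the top face, 5 mm above the desk mat (z = 0; the white desk beside the mat lies 3 mm lower), of the holder of the eraser: fixed wooden plate 39 mm wide (x) by 74 mm long (y), with a grey felt inlay of the thing's outline (19 by 46 mm) in the middle and at either end of its length a stop 10 mm wide that stands 6 mm above the plate; 64 mm between the stops, long sides open. z is up; the thing lies with its y along the holder's y, either way round.
- sharpener_place (a point): middle of the top face, 5 mm above the desk mat (z = 0; the white desk beside the mat lies 3 mm lower), of the holder of the sharpener: fixed wooden plate 35 mm wide (x) by 53 mm long (y), with a grey felt inlay of the thing's outline (15 by 25 mm) in the middle and at either end of its length a stop 8 mm wide that stands 6 mm above the plate; 43 mm between the stops, long sides open. z is up; the thing lies with its y along the holder's y, either way round.
- earbud_case_centre (a point): centre of the white earbud case, rounded, 47 x 60 x 24 mm, a loose bystander among the holders
- mouse_centre (a point): centre of the black computer mouse, 120 x 66 x 39 mm, a loose bystander at the right (-y) of the work
Things that resemble listed ones, but are neither listed nor needed, are in the scene too. Of the things that look like the part that bears usb_hub_centre, the larger one is meant.

How it is judged:
By the outcome, as a careful person would: the job done as asked, in the order asked, and still so for the second after the job is handed in, with the robot touching nothing.
It also fails if it takes over 99 s, if anything falls off the work surface, if the arm or the gripper's body presses on something with over 40 N, if the wrist force passes 120 N, or if a joint passes its speed limit or range.

ROBOT

A 7-joint arm with a two-finger parallel gripper is mounted at the origin on a cart in front of the work surface, level with it; the furniture and walls round the work are solid. World frame = base frame: x ahead of the robot, y to its left, z up, the work surface at z = 0. Lengths are in m, angles in rad, forces in N, time in s.
With the tool pointing down it reaches from about 0.425 to 0.875 m from the base axis. Payload 4.7 kg.
Tool frame: the origin (TCP) lies where the fingers leave the gripper's body, on its centre line; the fingertips stand 70 mm ahead of it and the grasp point (between the pads) lies 51 mm ahead of it; z points along the fingers, y is the line along which they close (so a half turn about z gives the same grasp; the last joint's range is limited). The gripper opens to 87 mm and grips with 3 to 60 N. Pads are 19 mm wide; open, the fingers measure 117 mm over their backs; the gripper's body (75 mm by 190 mm) begins 51 mm behind the grasp point.
Start: joints at [1.267, 0.321, -0.07, 1.45, 0.023, 1.371, -0.057], TCP at [0.203, -0.617, 0.292] pointing down, gripper open.
Joint ranges: [-2.86, 2.86], [-0.3, 2.09], [-1.38, 1.24], [0.06, 2.45], [-1.56, 4.7], [0.09, 2.05], [-2.69, 2.69]. Speed limits (rad/s): [2.57, 2.57, 3.14, 3.14, 3.14, 3.14, 3.14].

INTERFACE

Orientations are given as a rotation vector (axis times angle).
In Python, from bench import ctrl gives the robot as it stands.
- The arm moves only by the tool play_rows, never from a script. Its argument "increments" is a list that holds one entry, the list of rows, each a list of 7 numbers: the shift along the tool's x, y, z as a fraction of full scale, then the turn, a rotation vector about the tool's x, y, z as a fraction of full scale, then the gripper command: -1 is shut, 1 is fully open, values between are in proportion. A call has 1 to 8 rows; each row is the pose to reach, as a shift and turn from the pose commanded when the call began, along the tool's axes at that moment; what a row does not reach only later rows make up. Full scale, the value 1, is 0.1 m for a shift and 90 degrees for a turn. A row lasts 1/10 s, in which the tool goes at most 50 mm and 8.59 degrees, less where a joint would pass 70% of its speed; a pose out of reach is approached as far as the arm can. A call with a number of a shift or a turn outside -1 to 1 is refused whole. A call with a gripper value outside its range is refused whole. The fingers move at their own pace and stop on an object; "squeeze" is the grip in N (left out, the last holds). Time passes only in rows, so rows that repeat a pose let the fingers close. It gives the time, the measured TCP pose, the force, the opening and the grip force at its end, in the units of the state.
- ctrl.get_state(): the state, without advancing time (a new reading comes with each control period).
- ctrl.get_image(name): name is "side" or "top"; returns the picture (420x560x3 uint8, red, green, blue); there is no depth.
- ctrl.get_calibration(name): a dict with "vertical_fov" (degrees; the focal length in pixels is half the picture's height over the tangent of half this angle, whatever the lens; pixels are square), "cx", "cy" (the principal point, pixels), "R" (3x3) and "t" (3): a world point X has camera coordinates R X + t. Camera axes: x right, y down, z forward; pixel columns grow to the right and rows downward; lengths in m; the calibration is good to about 2 mm. A picture is of the moment at which its call begins. get_calibration takes no time and is no camera call.
- ctrl.close_job(): hands the job in; it is judged then, once.
The state is a dict: "time": time; "joint_positions": joint angles; "qd": joint speeds; "joint_torque": joint torques, N m; "position": TCP position; "tool_rot": TCP orientation; "ft_force": force on the tool from outside, world axes, zero at the start; "torque": the same for the moment, N m; "grip_width": opening from 0.0 (shut) to 1.0 (fully open); "grip_force": force on a finger pad.
Only numpy, scipy, OpenCV 4.12 (cv2) and the standard library are available. Lean on these libraries where they do the work, as an engineer would, in place of code of your own. Each camera call takes 0.05 s, during which the arm holds its last target. There are 200 camera calls.

## Working session

There is one attempt and no reset: what is moved stays moved. The work goes in short steps, Python scripts to look and compute and a tool call to move; the robot and the scene stay as the last step left them, time stands still between calls to the robot, and variables do not carry over. Pictures are saved under pics/ and viewed, at most 14 in all, crops included, and the job is handed in when it is done.

Besides the shell and the picture viewer there is one more tool, called after "Request:" as name(argument=value, ...) on one line, values as JSON. play_rows: Moves the arm, as the interface text tells. Shift numbers are shares of 0.1 m and turn numbers shares of 90 degrees, none past 1 either way. Its arguments: {"type":"object","properties":{"increments":{"type":"array"},"squeeze":{"type":"number"}},"required":["increments"]}

```bash
mkdir -p pics; ls
python3 - <<'E'
from bench import ctrl
import cv2
for n in("top","side"):
    im=ctrl.get_image(n); cv2.imwrite(f"pics/{n}0.png",im[...,::-1])
    print(n,ctrl.get_calibration(n))
s=ctrl.get_state();print(s)
E
```

```text
pics
top {'vertical_fov': 49.704758818413474, 'cx': 270.46015091184046, 'cy': 209.43408479959163, 'R': array([[-0.01207283, -0.99991773,  0.00433425],
       [-0.98032541,  0.01098201, -0.19708241],
       [ 0.1970186 , -0.00662832, -0.98037734]]), 't': array([-0.02156118,  0.49834952,  0.93943679])}
side {'vertical_fov': 43.82725216681258, 'cx': 288.81180564337, 'cy': 211.3011515706351, 'R': array([[ 0.99968892, -0.0240895 , -0.00646173],
       [-0.01880562, -0.55784776, -0.82973021],
       [ 0.01638313,  0.82959362, -0.55812725]]), 't': array([-0.49908659,  0.05271764,  1.49376928])}
{'time': 0.1, 'joint_positions': array([ 1.26708268,  0.32174331, -0.07012354,  1.45157769,  0.02261056,
        1.37079549, -0.05691358]), 'qd': array([-0.00049158, -0.0024557 , -0.00051878, -0.00266962,  0.00080294,
        0.00035874,  0.00049742]), 'joint_torque': array([ 1.99570072e-04, -4.92571163e+01, -4.05850913e-01, -3.13398707e+01,
       -6.42288546e-02,  3.94907780e-02,  6.23498863e-05]), 'position': array([ 0.20297744, -0.61708903,  0.29126231]), 'tool_rot': array([-3.10032204e+00, -4.96936940e-01,  5.74217731e-04]), 'ft_force': array([-1.00112994, -0.32202756, -0.51057667]), 'torque': array([-0.02475295,  0.01807575,  0.0098325 ]), 'grip_force': 0.0, 'grip_width': 0.9979863726918233}
```

View pics/top0.png

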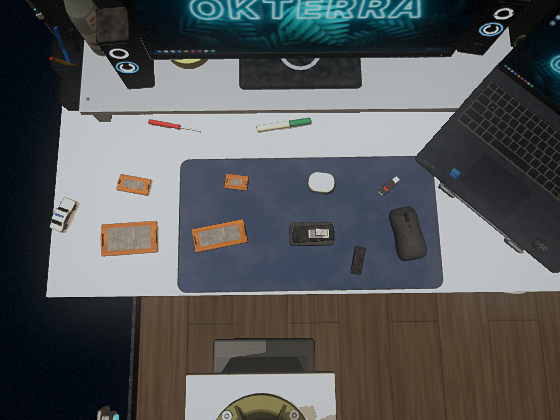

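View pics/side0.png

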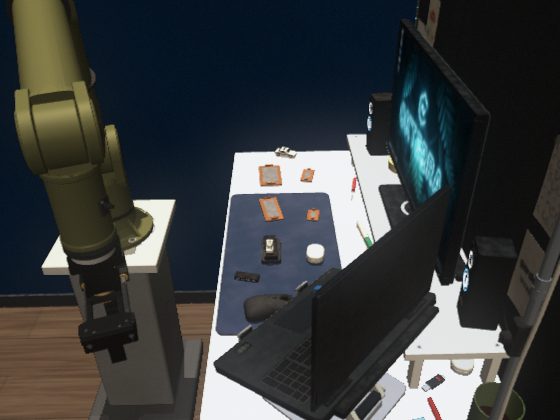

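```bash
cat > h.py <<'E'
import numpy as np, cv2
from bench import ctrl
def cam(n):
    c=ctrl.get_calibration(n); return 210/np.tan(np.radians(c["vertical_fov"])/2),c["cx"],c["cy"],np.array(c["R"]),np.array(c["t"])
def ray(n,uv,z):
    """pixels (N,2) -> world points at height z"""
    f,cx,cy,R,t=cam(n); uv=np.atleast_2d(np.asarray(uv,float))
    d=np.c_[(uv[:,0]-cx)/f,(uv[:,1]-cy)/f,np.ones(len(uv))]@R; C=-R.T@t
    return C+d*((z-C[2])/d[:,2])[:,None]
def proj(n,X):
    f,cx,cy,R,t=cam(n); p=np.atleast_2d(X)@R.T+t; return np.c_[f*p[:,0]/p[:,2]+cx,f*p[:,1]/p[:,2]+cy]
def rect(P):
    (c,s,a)=cv2.minAreaRect(np.float32(P[:,:2]*1000))
    a=a if s[0]>s[1] else a+90   # direction of the long side
    return np.round(c,1),np.round(sorted(s),1),round((a+90)%180-90,1)
E
python3 - <<'E'
from h import *
T=cv2.imread("pics/top0.png");S=cv2.imread("pics/side0.png")
a=cv2.resize(T[205:275,280:370],None,fx=6,fy=6,interpolation=cv2.INTER_CUBIC)
b=cv2.resize(S[228:290,220:320],None,fx=5.4,fy=5.4,interpolation=cv2.INTER_CUBIC)
w=max(a.shape[1],b.shape[1]);
c=cv2.resize(S[228:290,222:300],None,fx=3.2,fy=3.2,interpolation=cv2.INTER_CUBIC)
o=np.zeros((420,800,3),np.uint8);o[:,:540]=a;o[:c.shape[0],545:545+c.shape[1]]=c;cv2.imwrite("pics/crop0.png",o)
print("C",[-cam(n)[3].T@cam(n)[4] for n in("top","side")])
for n,I in(("top",T),("side",S)):
    hsv=cv2.cvtColor(I,cv2.COLOR_BGR2HSV)
    m=cv2.inRange(hsv,(5,110,90),(20,255,255)); m=cv2.morphologyEx(m,cv2.MORPH_CLOSE,np.ones((3,3)))
    for k in cv2.findContours(m,cv2.RETR_EXTERNAL,cv2.CHAIN_APPROX_NONE)[0]:
        if cv2.contourArea(k)>40:
            k=k[:,0].astype(float); c=k.mean(0)
            print(n,c.round(1),rect(ray(n,k,.005)))
E
```

```text
C [array([ 0.30319788, -0.0208054 ,  1.01931192]), array([ 0.47545012, -1.22183579,  0.87422979])]
top [128.6 237.9] (array([445.5, 292.2]), array([ 70.7, 124.2]), -86.7)
top [219.  235.4] (array([448.8,  89. ]), array([ 52.9, 118.6]), -79.1)
top [235.8 181.7] (array([573.4,  51.3]), array([34. , 52.3]), 82.0)
top [133.7 184.3] (array([570., 288.]), array([37.7, 73.5]), 79.1)
side [ 50.7 359.8] (array([ -19.8, -463.2]), array([125.4, 235.4]), 2.8)
side [ 58.8 322.5] (array([ -30.2, -371.4]), array([21.5, 97. ]), -1.7)
side [ 13.7 322.2] (array([-136. , -364.1]), array([47.7, 98.7]), -28.8)
side [312.7 214.7] (array([570.5,  51.4]), array([32.5, 57.6]), 86.0)
side [270.4 208.4] (array([446.1,  91. ]), array([ 53.9, 127.1]), -78.6)
side [307.4 174.7] (array([569. , 290.5]), array([34.7, 83.3]), 78.0)
side [269.8 174.8] (array([442.2, 296.4]), array([ 68.1, 136.1]), -86.5)
```

View pics/crop0.png

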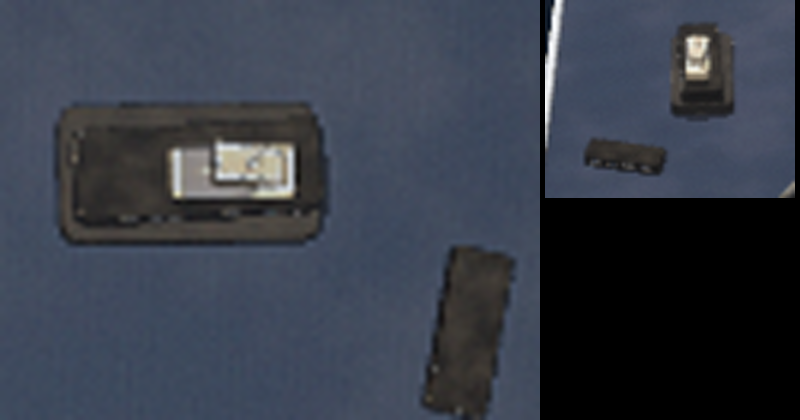

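```bash
cat >> h.py <<'E'
def box(n,c,yaw,size):
    """projected corners of a box: c centre (m), yaw of its long side (deg), size (w,l,h)"""
    w,l,h=np.array(size)/2; a=np.radians(yaw); e=np.array([np.cos(a),np.sin(a),0]); g=np.array([-e[1],e[0],0])
    return [proj(n,[np.array(c)+i*l*e+j*w*g+[0,0,k*h] for i,j in((-1,-1),(1,-1),(1,1),(-1,1))]) for k in(-1,1)]
def overlay(I,n,boxes,x0,x1,y0,y1,k):
    o=cv2.resize(I[y0:y1,x0:x1],None,fx=k,fy=k,interpolation=cv2.INTER_CUBIC)
    for i,b in enumerate(boxes):
        q=(np.array(b)+.5-[x0,y0])*k-.5
        cv2.polylines(o,[np.int32(q[1].round())],True,((0,0,255),(0,255,0),(255,255,0),(255,0,255))[i%4],1)
    return o
E
python3 - <<'E'
from h import *
T=cv2.imread("pics/top0.png");S=cv2.imread("pics/side0.png")
u=lambda p:(np.array(p,float)+.5)/6-.5+[280,205]
for nm,p,z in(("sharp",[(214,142),(290,142),(290,186),(214,186)],.049),("eraser",[(169,147),(297,147),(297,201),(169,201)],.037),("hub",[(74,126),(323,124),(323,215),(74,215)],.025),("ssd",[(60,103),(323,103),(323,244),(60,244)],.006)):
    print(nm,rect(ray("top",u(p),z)))
# felt inlays
hsv=cv2.cvtColor(T,cv2.COLOR_BGR2HSV)
for nm,(x,y) in dict(ssd=(130,238),hub=(220,235),sh=(236,182),er=(134,185)).items():
    print(nm,hsv[y-1:y+2,x-1:x+2].reshape(-1,3).mean(0))
    m=np.zeros(hsv.shape[:2],np.uint8); m[y-25:y+25,x-32:x+32]=cv2.inRange(hsv,(0,0,70),(179,75,190))[y-25:y+25,x-32:x+32]
    m=cv2.morphologyEx(m,cv2.MORPH_OPEN,np.ones((3,3)))
    _,lab,st,ce=cv2.connectedComponentsWithStats(m,connectivity=4)
    k=np.argwhere(lab==lab[y,x])[:,::-1]
    print(rect(ray("top",k,.005)), ray("top",k.mean(0),.005))
# ssd outline, dark/brown vs blue mat
b=T.astype(int); m=((b[...,0]-b[...,2])<12).astype(np.uint8)
_,lab,st,ce=cv2.connectedComponentsWithStats(m,connectivity=4); k=np.argwhere(lab==lab[240,300])[:,::-1]; print(len(k),rect(ray("top",k,.011)))
E
```

```text
sharp (array([ 447.4, -137.3]), array([16. , 27.8]), 89.3)
eraser (array([ 445.6, -131.7]), array([19.9, 47.1]), 89.3)
hub (array([ 449.2, -120.5]), array([33.9, 92.6]), 89.3)
ssd (array([ 450.6, -119.9]), array([53.5, 99.9]), 89.3)
ssd [ 17.33333333  35.77777778 148.55555556]
(array([445.6, 292.4]), array([51.1, 96.8]), -86.7) [[0.44540854 0.29302568 0.005     ]]
hub [ 18.33333333  38.55555556 144.88888889]
(array([449.4,  89.1]), array([32.7, 90.8]), -79.2) [[0.44937938 0.08933906 0.005     ]]
sh [ 17.77777778  35.22222222 149.66666667]
(array([573.7,  51.2]), array([11.9, 23.2]), 89.4) [[0.57411693 0.05087351 0.005     ]]
er [ 18.11111111  34.88888889 151.22222222]
(array([570.4, 288.5]), array([18.4, 45.5]), 77.9) [[0.57065751 0.2886759  0.005     ]]
1006 (array([ 449.8, -118.1]), array([52.1, 99.1]), 89.4)
```

Run:
```python
from h import *
O=[((.4474,-.1373,.043),89.3,(.015,.025,.012)),((.4456,-.1317,.031),89.3,(.019,.046,.012)),((.4492,-.1205,.018),89.3,(.034,.092,.014)),((.4500,-.1185,.0055),89.4,(.052,.098,.011)),
((.4455,.2927,.0025),93.3,(.072,.126,.005)),((.4493,.0892,.0025),100.9,(.054,.12,.005)),((.5738,.0511,.0025),82,(.035,.053,.005)),((.5702,.2885,.0025),79.1,(.039,.074,.005))]
T=cv2.imread("pics/top0.png");S=cv2.imread("pics/side0.png")
B=lambda n:[box(n,*o) for o in O]
o=np.zeros((560,800,3),np.uint8)
a=overlay(T,"top",B("top"),285,345,215,255,6);o[:240,:360]=a
a=overlay(T,"top",B("top"),95,255,170,265,2);a=cv2.resize(T[0:1,0:1],(1,1)) if 0 else a;o[:190,380:700]=a
a=overlay(S,"side",B("side"),250,295,225,275,6);o[245:545,:270]=a
a=overlay(S,"side",B("side"),250,330,160,230,5);o[200:550,300:700]=a
cv2.imwrite("pics/ov0.png",o)
for p in((418,160),(555,270)): print(ray("top",p,.1))
```

```text
[[ 0.5912166 -0.3407349  0.1      ]]
[[ 0.35675169 -0.60013575  0.1       ]]
```

View pics/ov0.png

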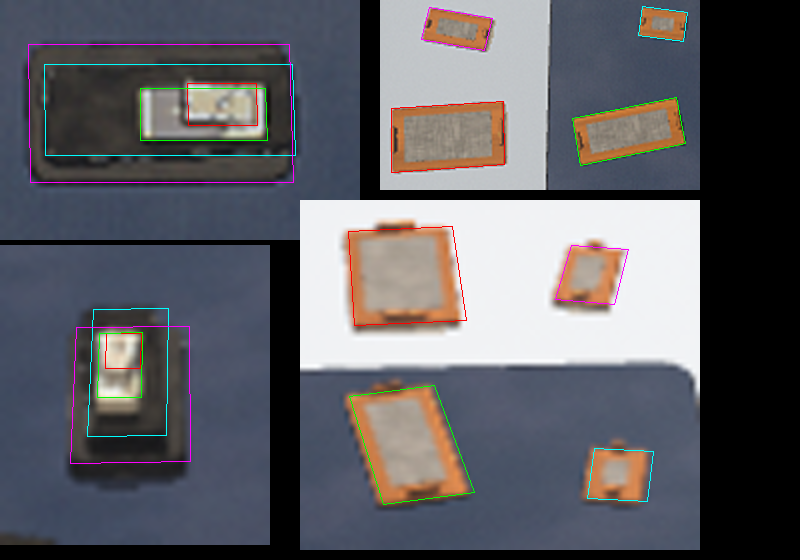

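Choice of candidates (top view). For the hub: the black block on the drive at (310,234), 92 x 34 mm and so the larger one, against the small black block at (358,260), which is rejected. The stick at (388,186) and the toy at (64,215) are irrelevant. Sharpener (322,232) sits on the eraser (319,234), drive outline at (312,234). Holders: drive (129,238), hub (219,235), eraser (134,184), sharpener (236,182). The crop confirms these, and the measured sizes match.

Request:
play_rows(increments=[[[1,-1,0,0,0,0,1],[1,-1,0,0,0,0,1],[1,-1,0,0,0,0,1],[1,-1,0,0,0,0,1]]])

```text
time: 0.5
position: [0.2715, -0.4856, 0.2923]
tool_rot: [-3.097, -0.511, -0.003]
ft_force: [0.2, 0.4, 0.2]
grip_width: 1.0
grip_force: 0.0
```

Request:
play_rows(increments=[[[1,-1,0,0,0,0,1],[1,-1,0,0,0,0,1],[1,-1,0,0,0,0,1],[1,-1,0,0,0,0,1]]])

```text
time: 0.9
position: [0.334, -0.3599, 0.2924]
tool_rot: [-3.098, -0.511, -0.002]
ft_force: [-0.9, -0.0, 0.2]
grip_width: 1.001
grip_force: 0.0
```

Request:
play_rows(increments=[[[1,-1,0,0,0,0,1],[1,-1,0,0,0,0,1],[1,-1,0,0,0,0,1],[1,-1,0,0,0,0,1]]])

```text
time: 1.3
position: [0.397, -0.234, 0.2925]
tool_rot: [-3.099, -0.511, -0.002]
ft_force: [0.1, 0.6, -0.0]
grip_width: 0.996
grip_force: 0.0
```

Request:
play_rows(increments=[[[0.82,-0.79,0,0,0,-0.79,1],[0.82,-0.79,0,0,0,-0.79,1],[0.82,-0.79,0,0,0,-0.79,1],[0.82,-0.79,0,0,0,-0.79,1],[0.82,-0.79,0,0,0,-0.79,1],[0.82,-0.79,0,0,0,-0.79,1],[0.82,-0.79,0,0,0,-0.79,1],[0.82,-0.79,0,0,0,-0.79,1]]])

```text
time: 2.1
position: [0.4473, -0.14, 0.292]
tool_rot: [-2.275, -2.166, 0.001]
ft_force: [0.4, 0.5, 0.3]
grip_width: 1.0
grip_force: 0.0
```

```bash
cat >> h.py <<'E'
from scipy.spatial.transform import Rotation as Ro
def go(x,y,tip,yaw):
    """print shift (x0.1 m) and turn (x90 deg) in tool axes to put the tips at x,y,height tip with the fingers' x axis at yaw"""
    s=ctrl.get_state(); R=Ro.from_rotvec(s["tool_rot"]); D=Ro.from_euler("z",yaw,degrees=True)*Ro.from_rotvec([np.pi,0,0])
    p=s["position"]+R.apply([0,0,0.07]); d=R.inv().apply(np.array([x,y,tip+.07])-s["position"])
    print("t",round(s["time"],2),"tip",p.round(4),"yaw",np.degrees(np.arctan2(*R.as_matrix()[1::-1,0])).round(2),"tilt",(R.as_matrix()[:2,2]).round(4),"F",s["ft_force"].round(1),"grip",round(s["grip_width"]*87,1),round(s["grip_force"],1))
    print("shift",(d*10).round(3),"turn",((R.inv()*D).as_rotvec()/np.pi*2).round(3))
E
python3 -c "
from h import *
go(.4474,-.1373,.06,89.3)
cv2.imwrite('pics/s1.png',ctrl.get_image('side')[...,::-1])"
```

```text
t 2.1 tip [ 0.4472 -0.1401  0.222 ] yaw 87.2 tilt [-0.0004 -0.0002] F [0.4 0.5 0.3] grip 87.0 0.0
shift [2.80e-02 1.00e-03 1.62e+00] turn [-0.     0.    -0.023]
```

Request:
play_rows(increments=[[[0.03,0,0.3,0,0,-0.023,0.1],[0.03,0,0.65,0,0,-0.023,0.1],[0.03,0,1,0,0,-0.023,0.1],[0.03,0,1,0,0,-0.023,0.1]]])

```text
time: 2.55
position: [0.4444, -0.1356, 0.1879]
tool_rot: [-2.238, -2.193, 0.006]
ft_force: [-1.3, -0.2, 0.5]
grip_width: 0.721
grip_force: 0.0
```

Request:
play_rows(increments=[[[0,0,0.3,0,0,0,0],[0,0,0.6,0,0,0,0],[0,0,0.6,0,0,0,0],[0,0,0.6,0,0,0,0]]])

```text
time: 2.95
position: [0.4483, -0.1358, 0.1336]
tool_rot: [2.241, 2.2, 0.001]
ft_force: [1.1, 0.8, 0.6]
grip_width: 0.51
grip_force: 0.0
```

```bash
python3 -c "
from h import *
go(.4474,-.1373,.0395,89.3)
S=ctrl.get_image('side')[...,::-1];T=ctrl.get_image('top')[...,::-1]
cv2.imwrite('pics/s2.png',np.hstack([cv2.resize(S[190:290,220:320],None,fx=4,fy=4,interpolation=2),cv2.resize(T[180:280,260:360],None,fx=4,fy=4,interpolation=2)]))"
```

```text
t 2.95 tip [ 0.4484 -0.1358  0.0636] yaw 88.95 tilt [ 0.0007 -0.0002] F [1.1 0.8 0.6] grip 44.4 0.0
shift [-0.015 -0.009  0.241] turn [ 0.     0.    -0.004]
```

View pics/s2.png

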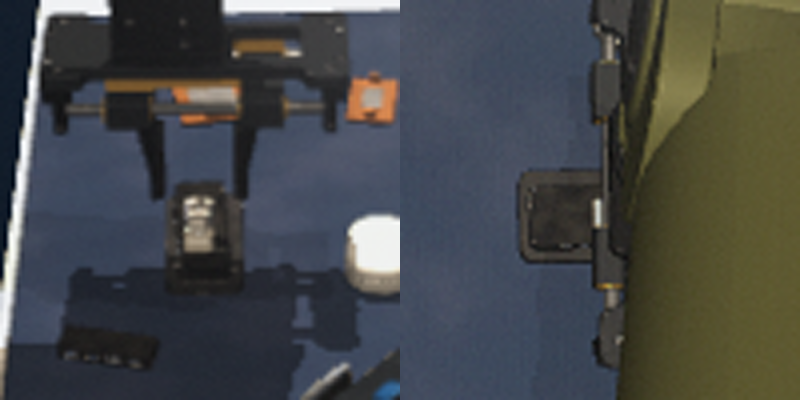

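```bash
python3 -c "
from h import *
print(proj('side',[.4484,-.1358,.0636]),proj('side',[.4484,-.1358-.0095,.0636]),proj('side',[.4474,-.1373,.049]))"
```

```text
[[270.30448741 237.25697191]] [[270.28486667 239.46584013]] [[270.06454767 242.10442212]]
```

Request:
play_rows(increments=[[[-0.015,-0.01,0.08,0,0,0,0],[-0.015,-0.01,0.16,0,0,0,0],[-0.015,-0.01,0.2,0,0,0,0],[-0.015,-0.01,0.235,0,0,0,0],[-0.015,-0.01,0.235,0,0,0,0],[-0.015,-0.01,0.235,0,0,0,0]]])

```text
time: 3.65
position: [0.4467, -0.1365, 0.1087]
tool_rot: [-2.24, -2.203, 0.0]
ft_force: [0.5, 0.8, 0.5]
grip_width: 0.5
grip_force: 0.0
```

```bash
python3 -c "
from h import *
go(.4474,-.1373,.0395,89.3)"
```

```text
t 3.65 tip [ 0.4467 -0.1365  0.0387] yaw 89.04 tilt [-0.0002  0.0001] F [0.5 0.8 0.5] grip 43.5 0.0
shift [-0.008  0.007 -0.008] turn [-0.    -0.    -0.003]
```

Request:
play_rows(increments=[[[-0.01,0.01,-0.005,0,0,0,-0.3],[-0.01,0.01,-0.005,0,0,0,-0.5],[-0.01,0.01,-0.005,0,0,0,-0.6],[-0.01,0.01,-0.005,0,0,0,-0.7],[-0.01,0.01,-0.005,0,0,0,-0.85],[-0.01,0.01,-0.005,0,0,0,-1],[-0.01,0.01,-0.005,0,0,0,-1],[-0.01,0.01,-0.005,0,0,0,-1]]], squeeze=8)

```text
time: 4.45
position: [0.4476, -0.1376, 0.1093]
tool_rot: [2.24, 2.203, -0.0]
ft_force: [-0.4, -0.3, 1.0]
grip_width: 0.155
grip_force: 7.9
```

Request:
play_rows(increments=[[[0,0,0,0,0,0,-1],[0,0,-0.05,0,0,0,-1],[0,0,-0.15,0,0,0,-1],[0,0,-0.3,0,0,0,-1],[0,0,-0.5,0,0,0,-1],[0,0,-0.7,0,0,0,-1],[0,0,-0.7,0,0,0,-1]]])

```text
time: 5.15
position: [0.4496, -0.1381, 0.1826]
tool_rot: [2.236, 2.198, 0.003]
ft_force: [0.0, -1.0, -0.2]
grip_width: 0.157
grip_force: 7.9
```

```bash
python3 -c "
from h import *
go(.5738,.0511,.04,82)
S=ctrl.get_image('side')[...,::-1]
cv2.imwrite('pics/s3.png',cv2.resize(S[180:290,220:320],None,fx=5,fy=5,interpolation=2))"
```

```text
t 5.15 tip [ 0.45   -0.1383  0.1126] yaw 89.03 tilt [ 0.0057 -0.0027] F [ 0.  -1.  -0.2] grip 13.6 7.9
shift [1.915 1.206 0.728] turn [0.004 0.001 0.078]
```

View pics/s3.png

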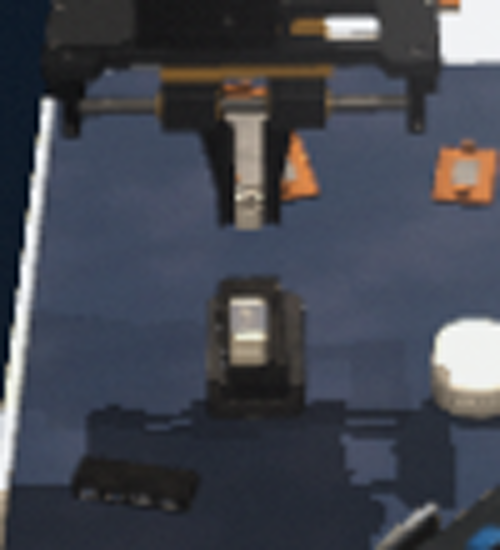

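Request:
play_rows(increments=[[[0.3,0.18,0,0,0,0,-1],[0.65,0.4,0,0,0,0,-1],[0.96,0.6,0,0,0,0,-1],[0.96,0.6,0,0,0,0,-1]]])

```text
time: 5.6
position: [0.5109, -0.037, 0.1789]
tool_rot: [-2.23, -2.21, -0.005]
ft_force: [0.0, -0.5, -0.4]
grip_width: 0.157
grip_force: 7.9
```

Request:
play_rows(increments=[[[0.3,0.18,0,0,0,0.078,-1],[0.65,0.4,0,0,0,0.078,-1],[0.96,0.6,0.1,0,0,0.078,-1],[0.96,0.6,0.3,0,0,0.078,-1],[0.96,0.6,0.5,0,0,0.078,-1],[0.96,0.6,0.5,0,0,0.078,-1],[0.96,0.6,0.5,0,0,0.078,-1]]])

```text
time: 6.3
position: [0.5703, 0.0518, 0.1287]
tool_rot: [-2.37, -2.06, 0.002]
ft_force: [0.4, 0.3, -0.7]
grip_width: 0.155
grip_force: 7.9
```

```bash
python3 -c "
from h import *
go(.5738,.0511,.0078,82)"
```

```text
t 6.3 tip [0.5701 0.0518 0.0587] yaw 81.99 tilt [-0.0018 -0.0001] F [ 0.4  0.3 -0.7] grip 13.5 7.9
shift [-0.002  0.037  0.509] turn [-0.001  0.    -0.   ]
```

Request:
play_rows(increments=[[[0,0.037,0.15,0,0,0,-1],[0,0.037,0.3,0,0,0,-1],[0,0.037,0.4,0,0,0,-1],[0,0.037,0.45,0,0,0,-1],[0,0.037,0.48,0,0,0,-1],[0,0.037,0.48,0,0,0,-1],[0,0.037,0.48,0,0,0,-1]]])

```text
time: 7.0
position: [0.5748, 0.052, 0.0816]
tool_rot: [2.37, 2.061, 0.001]
ft_force: [0.0, 0.5, 0.2]
grip_width: 0.159
grip_force: 7.9
```

```bash
python3 -c "
from h import *
go(.5738,.0511,.0076,82)
S=ctrl.get_image('side')[...,::-1]
cv2.imwrite('pics/s4.png',cv2.resize(S[190:230,290:340],None,fx=12,fy=12,interpolation=2))"
```

```text
t 7.0 tip [0.5748 0.052  0.0116] yaw 82.02 tilt [ 0.0007 -0.    ] F [0.  0.5 0.2] grip 13.8 7.9
shift [-0.01  -0.009  0.04 ] turn [ 0. -0.  0.]
```

View pics/s4.png

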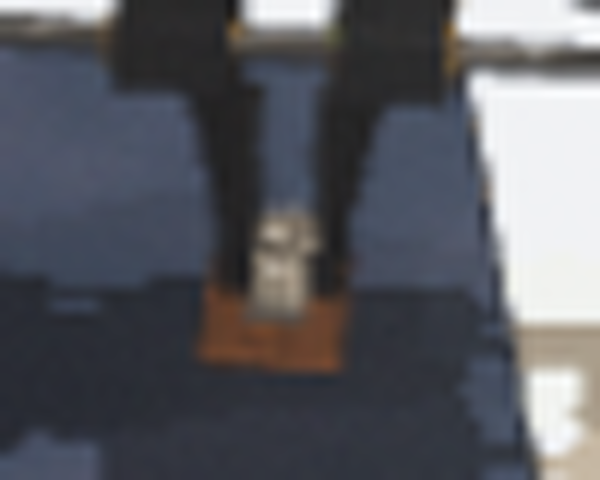

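Request:
play_rows(increments=[[[-0.01,-0.01,0.01,0,0,0,-1],[-0.01,-0.01,0.025,0,0,0,-1],[-0.01,-0.01,0.038,0,0,0,-1],[-0.01,-0.01,0.038,0,0,0,-1],[-0.01,-0.01,0.038,0,0,0,-1]]])

```text
time: 7.55
position: [0.5735, 0.0509, 0.0777]
tool_rot: [2.371, 2.061, -0.0]
ft_force: [-0.4, -0.5, 2.8]
grip_width: 0.156
grip_force: 7.9
```

```bash
python3 -c "
from h import *
go(.5738,.0511,.0076,82)"
```

```text
t 7.55 tip [0.5735 0.0509 0.0077] yaw 82.01 tilt [ 0.0001 -0.0003] F [-0.4 -0.5  2.8] grip 13.6 7.9
shift [0.002 0.003 0.001] turn [0. 0. 0.]
```

Request:
play_rows(increments=[[[0,0,0,0,0,0,-0.5],[0,0,0,0,0,0,-0.4],[0,0,0,0,0,0,-0.3],[0,0,-0.1,0,0,0,-0.3],[0,0,-0.4,0,0,0,-0.3],[0,0,-0.8,0,0,0,-0.3],[0,0,-1,0,0,0,-0.3]]])

```text
time: 8.25
position: [0.5748, 0.0516, 0.1814]
tool_rot: [2.368, 2.06, 0.006]
ft_force: [0.0, 0.6, 0.4]
grip_width: 0.348
grip_force: 0.0
```

Request:
play_rows(increments=[[[-0.3,-0.15,0,0,0,0,-0.1],[-0.65,-0.35,0,0,0,0,-0.1],[-0.99,-0.51,0,0,0,0,0],[-0.99,-0.51,0,0,0,0,0]]])

```text
time: 8.65
position: [0.5067, -0.0453, 0.1777]
tool_rot: [2.377, 2.052, -0.006]
ft_force: [-0.8, -0.7, 0.2]
grip_width: 0.484
grip_force: 0.0
```

Request:
play_rows(increments=[[[-0.3,-0.15,0,0,0,-0.08,0],[-0.65,-0.35,0,0,0,-0.08,0],[-0.99,-0.51,0,0,0,-0.08,0],[-0.99,-0.51,0.25,0,0,-0.08,0],[-0.99,-0.51,0.5,0,0,-0.08,0],[-0.99,-0.51,0.5,0,0,-0.08,0],[-0.99,-0.51,0.5,0,0,-0.08,0]]])

```text
time: 9.35
position: [0.4453, -0.1303, 0.128]
tool_rot: [-2.235, -2.207, -0.001]
ft_force: [0.2, 1.0, 1.4]
grip_width: 0.501
grip_force: 0.0
```

```bash
python3 -c "
from h import *
go(.4456,-.1317,.0275,89.3)
S=ctrl.get_image('side')[...,::-1];T=ctrl.get_image('top')[...,::-1]
cv2.imwrite('pics/s5.png',np.hstack([cv2.resize(S[190:290,230:330],None,fx=4,fy=4,interpolation=2),cv2.resize(T[165:265,200:300],None,fx=4,fy=4,interpolation=2)]))"
```

```text
t 9.35 tip [ 0.4453 -0.1303  0.058 ] yaw 89.28 tilt [0.0001 0.0004] F [0.2 1.  1.4] grip 43.6 0.0
shift [-0.014  0.003  0.305] turn [ 0. -0. -0.]
```

View pics/s5.png

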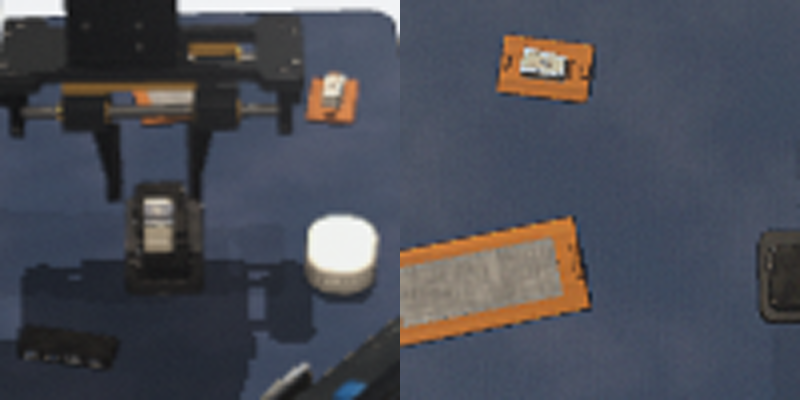

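Request:
play_rows(increments=[[[-0.014,0,0.1,0,0,0,0],[-0.014,0,0.2,0,0,0,0],[-0.014,0,0.27,0,0,0,0],[-0.014,0,0.3,0,0,0,0],[-0.014,0,0.3,0,0,0,0],[-0.014,0,0.3,0,0,0,0]]])

```text
time: 10.05
position: [0.4449, -0.1323, 0.0974]
tool_rot: [-2.236, -2.206, -0.0]
ft_force: [0.5, -0.1, -0.2]
grip_width: 0.5
grip_force: 0.0
```

```bash
python3 -c "
from h import *
go(.4456,-.1317,.0275,89.3)
b=np.array(box('top',(.5738,.0511,.011),82,(.015,.025,.012)));print(b.reshape(-1,2).min(0),b.reshape(-1,2).max(0),b[1].mean(0))"
```

```text
t 10.05 tip [ 0.4449 -0.1323  0.0274] yaw 89.22 tilt [0. 0.] F [ 0.5 -0.1 -0.2] grip 43.5 0.0
shift [ 0.006  0.006 -0.001] turn [ 0.    -0.    -0.001]
[229.75185136 176.29454463] [241.82823835 185.26927488] [235.64653614 180.12401759]
```

Request:
play_rows(increments=[[[0,0.006,0,0,0,0,-0.3],[0,0.006,0,0,0,0,-0.45],[0,0.006,0,0,0,0,-0.55],[0,0.006,0,0,0,0,-0.65],[0,0.006,0,0,0,0,-0.8],[0,0.006,0,0,0,0,-1],[0,0.006,0,0,0,0,-1],[0,0.006,0,0,0,0,-1]]], squeeze=10)

```text
time: 10.85
position: [0.4456, -0.1324, 0.0976]
tool_rot: [2.236, 2.206, -0.0]
ft_force: [-0.1, 0.2, 2.8]
grip_width: 0.216
grip_force: 10.0
```

Request:
play_rows(increments=[[[0,0,0,0,0,0,-1],[0,0,-0.05,0,0,0,-1],[0,0,-0.15,0,0,0,-1],[0,0,-0.3,0,0,0,-1],[0,0,-0.5,0,0,0,-1],[0,0,-0.8,0,0,0,-1],[0,0,-0.8,0,0,0,-1]]])

```text
time: 11.55
position: [0.448, -0.1328, 0.1818]
tool_rot: [2.231, 2.201, 0.004]
ft_force: [0.6, -0.5, 0.2]
grip_width: 0.218
grip_force: 10.0
```

```bash
python3 -c "
from h import *
go(.5702,.2885,.0078,79.1)
cv2.imwrite('pics/s6.png',ctrl.get_image('side')[...,::-1])"
```

```text
t 11.55 tip [ 0.4485 -0.1331  0.1118] yaw 89.22 tilt [ 0.0071 -0.0033] F [ 0.6 -0.5  0.2] grip 19.0 10.0
shift [4.233 1.157 1.035] turn [0.005 0.002 0.112]
```

Request:
play_rows(increments=[[[0.3,0.1,0,0,0,0,-1],[0.6,0.2,0,0,0,0,-1],[0.85,0.24,0,0,0,0,-1]]])

```text
time: 11.9
position: [0.4707, -0.0461, 0.177]
tool_rot: [-2.236, -2.206, -0.0]
ft_force: [-0.4, -0.3, -0.6]
grip_width: 0.215
grip_force: 10.0
```

Request:
play_rows(increments=[[[0.3,0.1,0,0,0,0,-1],[0.6,0.2,0,0,0,0,-1],[0.85,0.24,0,0,0,0,-1]]])

```text
time: 12.2
position: [0.4958, 0.0388, 0.1769]
tool_rot: [-2.235, -2.207, -0.0]
ft_force: [-0.1, 0.0, -0.6]
grip_width: 0.215
grip_force: 10.0
```

Request:
play_rows(increments=[[[0.3,0.1,0,0,0,0,-1],[0.6,0.2,0,0,0,0,-1],[0.85,0.24,0,0,0,0,-1]]])

```text
time: 12.5
position: [0.521, 0.1233, 0.1768]
tool_rot: [-2.235, -2.206, 0.0]
ft_force: [-0.5, -0.7, -1.2]
grip_width: 0.217
grip_force: 10.0
```

Request:
play_rows(increments=[[[0.3,0.1,0,0,0,0,-1],[0.6,0.2,0,0,0,0,-1],[0.85,0.24,0,0,0,0,-1]]])

```text
time: 12.8
position: [0.5462, 0.2078, 0.1765]
tool_rot: [-2.235, -2.206, 0.001]
ft_force: [-0.2, 0.6, 0.2]
grip_width: 0.219
grip_force: 10.0
```

Request:
play_rows(increments=[[[0.3,0.1,0,0,0,0.11,-1],[0.6,0.2,0,0,0,0.11,-1],[0.85,0.2,0.1,0,0,0.11,-1],[0.85,0.2,0.3,0,0,0.11,-1],[0.85,0.2,0.5,0,0,0.11,-1],[0.85,0.2,0.6,0,0,0.11,-1],[0.85,0.2,0.6,0,0,0.11,-1],[0.85,0.2,0.6,0,0,0.11,-1]]])

```text
time: 13.6
position: [0.5674, 0.2909, 0.1176]
tool_rot: [-2.419, -2.004, 0.0]
ft_force: [0.1, 0.2, 0.3]
grip_width: 0.216
grip_force: 10.0
```

```bash
python3 -c "
from h import *
go(.5702,.2885,.0078,79.1)"
```

```text
t 13.6 tip [0.5674 0.2909 0.0476] yaw 79.3 tilt [-0.0001  0.    ] F [0.1 0.2 0.3] grip 18.8 10.0
shift [-0.018  0.032  0.398] turn [-0.    -0.     0.002]
```

Request:
play_rows(increments=[[[-0.025,0.032,0.15,0,0,0.002,-1],[-0.025,0.032,0.25,0,0,0.002,-1],[-0.025,0.032,0.32,0,0,0.002,-1],[-0.025,0.032,0.36,0,0,0.002,-1],[-0.025,0.032,0.38,0,0,0.002,-1],[-0.025,0.032,0.395,0,0,0.002,-1],[-0.025,0.032,0.395,0,0,0.002,-1],[-0.025,0.032,0.395,0,0,0.002,-1]]])

```text
time: 14.4
position: [0.5701, 0.2881, 0.0783]
tool_rot: [2.422, 2.001, 0.001]
ft_force: [-0.3, 0.6, 0.2]
grip_width: 0.216
grip_force: 10.0
```

```bash
python3 -c "
from h import *
go(.5702,.2885,.0078,79.1)"
```

```text
t 14.4 tip [0.5702 0.2882 0.0083] yaw 79.14 tilt [0.0005 0.0002] F [-0.3  0.6  0.2] grip 18.8 10.0
shift [ 0.004 -0.     0.005] turn [ 0. -0.  0.]
```

Request:
play_rows(increments=[[[0,0,0.006,0,0,0,-1],[0,0,0.006,0,0,0,-0.5],[0,0,0.006,0,0,0,-0.3],[0,0,0.006,0,0,0,-0.15],[0,0,-0.1,0,0,0,-0.15],[0,0,-0.4,0,0,0,-0.15],[0,0,-0.8,0,0,0,-0.15],[0,0,-1,0,0,0,0]]])

```text
time: 15.2
position: [0.571, 0.2892, 0.1823]
tool_rot: [2.421, 2.001, 0.008]
ft_force: [-0.1, 0.8, 0.2]
grip_width: 0.454
grip_force: 0.0
```

Request:
play_rows(increments=[[[-0.3,-0.03,0,0,0,0,0.4],[-0.6,-0.06,0,0,0,0,0.4],[-0.85,-0.08,0,0,0,0,0.4]]])

```text
time: 15.5
position: [0.5458, 0.2049, 0.1789]
tool_rot: [2.421, 2.001, 0.001]
ft_force: [-0.0, -1.3, -0.1]
grip_width: 0.662
grip_force: 0.0
```

Request:
play_rows(increments=[[[-0.3,-0.03,0,0,0,0,0.4],[-0.6,-0.06,0,0,0,0,0.4],[-0.85,-0.08,0,0,0,0,0.4]]])

```text
time: 15.8
position: [0.5218, 0.1226, 0.1787]
tool_rot: [2.421, 2.0, 0.0]
ft_force: [-0.5, -0.6, 1.1]
grip_width: 0.7
grip_force: 0.0
```

Request:
play_rows(increments=[[[-0.3,-0.03,0,0,0,0,0.4],[-0.6,-0.06,0,0,0,0,0.4],[-0.85,-0.08,0,0,0,0,0.4]]])

```text
time: 16.1
position: [0.4979, 0.0406, 0.1787]
tool_rot: [2.421, 2.0, 0.0]
ft_force: [0.4, 0.3, -0.1]
grip_width: 0.7
grip_force: 0.0
```

Request:
play_rows(increments=[[[-0.3,-0.03,0,0,0,0,0.4],[-0.6,-0.06,0,0,0,0,0.4],[-0.85,-0.08,0,0,0,0,0.4]]])

```text
time: 16.4
position: [0.474, -0.0413, 0.1788]
tool_rot: [2.421, 2.0, 0.0]
ft_force: [-0.8, -0.4, 0.3]
grip_width: 0.701
grip_force: 0.0
```

Request:
play_rows(increments=[[[-0.3,-0.03,0,0,0,-0.11,0.4],[-0.6,-0.06,0,0,0,-0.11,0.4],[-0.85,-0.08,0.1,0,0,-0.11,0.4],[-0.85,-0.08,0.3,0,0,-0.11,0.4],[-0.85,-0.08,0.5,0,0,-0.11,0.4],[-0.85,-0.08,0.5,0,0,-0.11,0.4],[-0.85,-0.08,0.5,0,0,-0.11,0.4]]])

```text
time: 17.1
position: [0.4508, -0.1215, 0.1286]
tool_rot: [2.239, 2.203, 0.0]
ft_force: [0.6, 0.2, 0.6]
grip_width: 0.7
grip_force: 0.0
```

```bash
python3 -c "
from h import *
go(.4492,-.1205,.0135,89.3)
S=ctrl.get_image('side')[...,::-1];T=ctrl.get_image('top')[...,::-1]
cv2.imwrite('pics/s7.png',np.hstack([cv2.resize(S[160:290,230:330],None,fx=4,fy=4,interpolation=2),cv2.resize(T[150:280,90:190],None,fx=4,fy=4,interpolation=2)]))"
```

```text
t 17.1 tip [ 0.4508 -0.1215  0.0586] yaw 89.08 tilt [0.0003 0.    ] F [0.6 0.2 0.6] grip 60.9 0.0
shift [ 0.01  -0.017  0.451] turn [ 0.    -0.    -0.002]
```

View pics/s7.png

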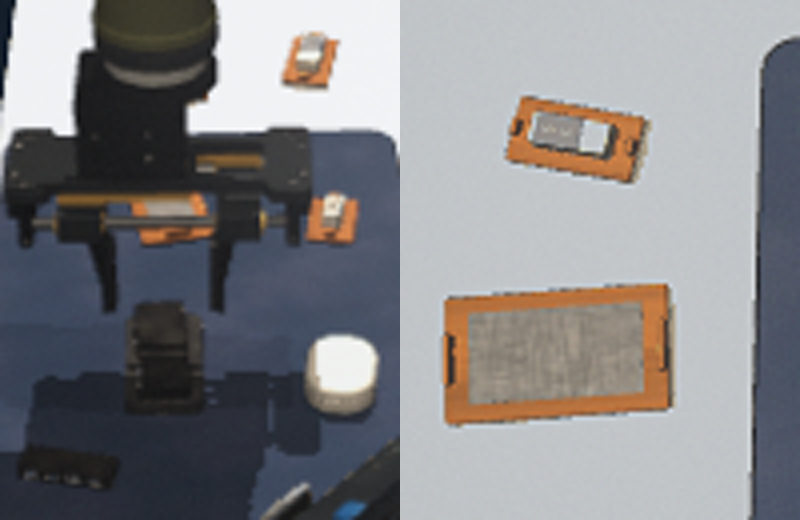

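Request:
play_rows(increments=[[[0.01,-0.017,0.15,0,0,0,0.4],[0.01,-0.017,0.3,0,0,0,0.4],[0.01,-0.017,0.38,0,0,0,0.4],[0.01,-0.017,0.43,0,0,0,0.4],[0.01,-0.017,0.445,0,0,0,0.4],[0.01,-0.017,0.445,0,0,0,0.4],[0.01,-0.017,0.445,0,0,0,0.4]]])

```text
time: 17.9
position: [0.4493, -0.1209, 0.084]
tool_rot: [2.239, 2.202, 0.0]
ft_force: [0.3, -0.4, 0.4]
grip_width: 0.701
grip_force: 0.0
```

```bash
python3 -c "
from h import *
go(.4492,-.1205,.0135,89.3)
b=np.array(box('top',(.5702,.2885,.011),79.1,(.019,.046,.012)));print(b[1].min(0),b[1].max(0),b[1].mean(0))"
```

```text
t 17.9 tip [ 0.4494 -0.1209  0.014 ] yaw 89.03 tilt [ 0.0008 -0.0004] F [ 0.3 -0.4  0.4] grip 61.0 0.0
shift [ 0.004 -0.001  0.005] turn [ 0.001  0.    -0.003]
[120.58195006 177.04364033] [142.23335438 188.47938187] [131.42458986 182.75566888]
```

Request:
play_rows(increments=[[[0.004,0,0.005,0,0,-0.003,0.2],[0.004,0,0.005,0,0,-0.003,0],[0.004,0,0.005,0,0,-0.003,-0.1],[0.004,0,0.005,0,0,-0.003,-0.2],[0.004,0,0.005,0,0,-0.003,-0.4],[0.004,0,0.005,0,0,-0.003,-1],[0.004,0,0.005,0,0,-0.003,-1],[0.004,0,0.005,0,0,-0.003,-1]]], squeeze=15)

```text
time: 18.7
position: [0.4489, -0.1204, 0.083]
tool_rot: [2.235, 2.208, -0.0]
ft_force: [0.9, 0.7, 1.6]
grip_width: 0.395
grip_force: 14.6
```

Request:
play_rows(increments=[[[0,0,0,0,0,0,-1],[0,0,-0.05,0,0,0,-1],[0,0,-0.15,0,0,0,-1],[0,0,-0.3,0,0,0,-1],[0,0,-0.5,0,0,0,-1],[0,0,-0.8,0,0,0,-1],[0,0,-0.8,0,0,0,-1]]])

```text
time: 19.4
position: [0.4515, -0.1209, 0.1673]
tool_rot: [2.229, 2.203, 0.005]
ft_force: [0.2, 0.6, -0.5]
grip_width: 0.39
grip_force: 14.6
```

```bash
python3 -c "
from h import *
go(.4493,.0892,.008,100.9)
cv2.imwrite('pics/s8.png',cv2.resize(ctrl.get_image('side')[170:290,220:340,::-1],None,fx=4,fy=4,interpolation=2))"
```

```text
t 19.4 tip [ 0.452  -0.1211  0.0973] yaw 89.31 tilt [ 0.0073 -0.0032] F [ 0.2  0.6 -0.5] grip 34.0 14.6
shift [ 2.103 -0.054  0.886] turn [ 0.004  0.002 -0.129]
```

View pics/s8.png

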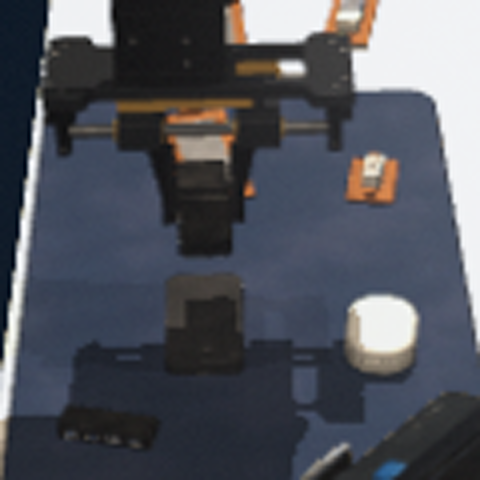

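Request:
play_rows(increments=[[[0.3,0,0,0,0,0,-1],[0.6,0,0,0,0,0,-1],[0.75,0,0,0,0,0,-1],[0.75,0,0,0,0,0,-1]]])

```text
time: 19.85
position: [0.4492, -0.0431, 0.1623]
tool_rot: [-2.229, -2.212, 0.001]
ft_force: [0.3, -0.8, -1.8]
grip_width: 0.396
grip_force: 14.6
```

Request:
play_rows(increments=[[[0.3,0,0,0,0,0,-1],[0.6,0,0,0,0,0,-1],[0.75,0,0,0,0,0,-1],[0.75,0,0,0,0,0,-1]]])

```text
time: 20.25
position: [0.4505, 0.0306, 0.1626]
tool_rot: [-2.231, -2.211, 0.0]
ft_force: [0.2, -0.7, -0.8]
grip_width: 0.398
grip_force: 14.6
```

Request:
play_rows(increments=[[[0.3,0,0,0,0,-0.13,-1],[0.58,0,0,0,0,-0.13,-1],[0.58,0,0.15,0,0,-0.13,-1],[0.58,0,0.35,0,0,-0.13,-1],[0.58,0,0.5,0,0,-0.13,-1],[0.58,0,0.5,0,0,-0.13,-1],[0.58,0,0.5,0,0,-0.13,-1]]])

```text
time: 20.95
position: [0.4515, 0.0862, 0.1128]
tool_rot: [-2.0, -2.422, 0.001]
ft_force: [-0.6, 0.7, -0.9]
grip_width: 0.394
grip_force: 14.6
```

```bash
python3 -c "
from h import *
go(.4493,.0892,.0078,100.9)"
```

```text
t 20.95 tip [0.4514 0.0861 0.0428] yaw 100.91 tilt [-0.001  -0.0003] F [-0.6  0.7 -0.9] grip 34.3 14.6
shift [ 0.034 -0.016  0.35 ] turn [-0.001  0.     0.   ]
```

Request:
play_rows(increments=[[[0.034,-0.016,0.12,0,0,0,-1],[0.034,-0.016,0.22,0,0,0,-1],[0.034,-0.016,0.3,0,0,0,-1],[0.034,-0.016,0.33,0,0,0,-1],[0.034,-0.016,0.345,0,0,0,-1],[0.034,-0.016,0.345,0,0,0,-1],[0.034,-0.016,0.345,0,0,0,-1]]])

```text
time: 21.65
position: [0.4495, 0.0907, 0.0787]
tool_rot: [1.998, 2.424, 0.0]
ft_force: [-0.7, -0.1, 0.0]
grip_width: 0.396
grip_force: 14.6
```

```bash
python3 -c "
from h import *
go(.4493,.0892,.0073,100.9)"
```

```text
t 21.65 tip [0.4495 0.0907 0.0087] yaw 101.01 tilt [ 0.0005 -0.    ] F [-0.7 -0.1  0. ] grip 34.4 14.6
shift [-0.014 -0.004  0.014] turn [0.    0.    0.001]
```

Request:
play_rows(increments=[[[-0.014,-0.004,0.007,0,0,0,-1],[-0.014,-0.004,0.014,0,0,0,-1],[-0.014,-0.004,0.014,0,0,0,-1],[-0.014,-0.004,0.014,0,0,0,0],[-0.014,-0.004,0.014,0,0,0,0.15],[-0.014,-0.004,0.014,0,0,0,0.3],[-0.014,-0.004,0.014,0,0,0,0.3]]])

```text
time: 22.35
position: [0.4491, 0.0892, 0.0771]
tool_rot: [1.998, 2.424, 0.0]
ft_force: [-0.1, -0.6, 0.0]
grip_width: 0.621
grip_force: 0.0
```

Request:
play_rows(increments=[[[0,0,-0.1,0,0,0,0.3],[0,0,-0.4,0,0,0,0.3],[0,0,-0.8,0,0,0,1],[0,0,-1,0,0,0,1]]])

```text
time: 22.75
position: [0.4503, 0.0899, 0.1805]
tool_rot: [1.995, 2.422, 0.004]
ft_force: [1.5, -0.5, 0.3]
grip_width: 0.753
grip_force: 0.0
```

Request:
play_rows(increments=[[[-0.3,-0.05,0,0,0,0,1],[-0.68,-0.13,0,0,0,0,1],[-0.68,-0.13,0,0,0,0,1]]])

```text
time: 23.05
position: [0.4493, 0.0149, 0.1778]
tool_rot: [2.005, 2.416, -0.003]
ft_force: [-0.7, 0.4, 0.1]
grip_width: 0.972
grip_force: 0.0
```

Request:
play_rows(increments=[[[-0.3,-0.05,0,0,0,0,1],[-0.68,-0.13,0,0,0,0,1],[-0.68,-0.13,0,0,0,0,1]]])

```text
time: 23.35
position: [0.4493, -0.0539, 0.1775]
tool_rot: [2.006, 2.416, -0.002]
ft_force: [0.3, 0.7, -1.2]
grip_width: 0.999
grip_force: 0.0
```

Request:
play_rows(increments=[[[-0.3,-0.05,0,0,0,0.128,1],[-0.68,-0.13,0,0,0,0.128,1],[-0.68,-0.13,0,0,0,0.128,1],[-0.68,-0.13,0.3,0,0,0.128,1],[-0.68,-0.13,0.5,0,0,0.128,1],[-0.68,-0.13,0.5,0,0,0.128,1],[-0.68,-0.13,0.5,0,0,0.128,1]]])

```text
time: 24.05
position: [0.45, -0.1176, 0.1275]
tool_rot: [-2.23, -2.212, -0.001]
ft_force: [0.1, -0.5, 0.3]
grip_width: 0.998
grip_force: 0.0
```

```bash
python3 -c "
from h import *
go(.4500,-.1185,.002,89.4)
S=ctrl.get_image('side')[...,::-1];T=ctrl.get_image('top')[...,::-1]
cv2.imwrite('pics/top9.png',T)
cv2.imwrite('pics/s9.png',np.hstack([cv2.resize(S[160:290,230:330],None,fx=4,fy=4,interpolation=2),cv2.resize(T[150:280,180:280],None,fx=4,fy=4,interpolation=2)]))"
```

```text
t 24.05 tip [ 0.45   -0.1176  0.0575] yaw 89.55 tilt [-0.      0.0006] F [ 0.1 -0.5  0.3] grip 86.8 0.0
shift [-0.009  0.     0.555] turn [-0.    -0.     0.002]
```

View pics/s9.png

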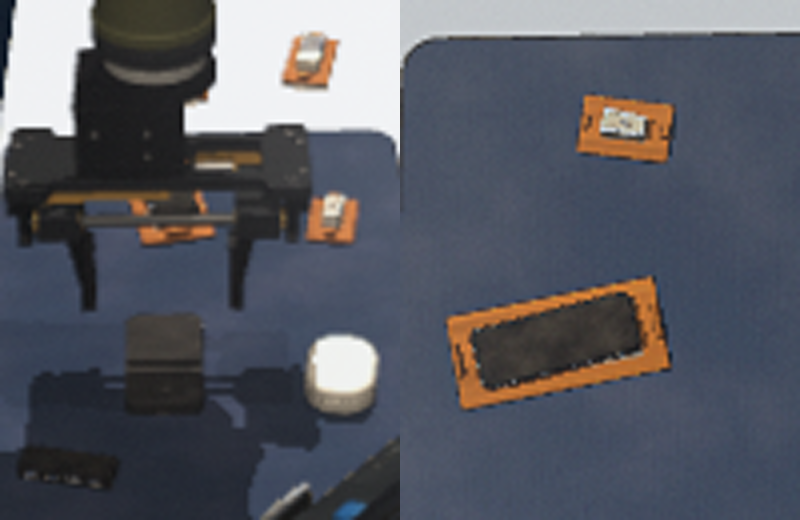

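Request:
play_rows(increments=[[[-0.009,0,0.2,0,0,0,1],[-0.009,0,0.35,0,0,0,1],[-0.009,0,0.45,0,0,0,1],[-0.009,0,0.5,0,0,0,1],[-0.009,0,0.53,0,0,0,1],[-0.009,0,0.55,0,0,0,1],[-0.009,0,0.55,0,0,0,1],[-0.009,0,0.55,0,0,0,1]]])

```text
time: 24.95
position: [0.45, -0.1195, 0.0724]
tool_rot: [2.231, 2.211, 0.0]
ft_force: [0.3, 0.1, -0.3]
grip_width: 0.999
grip_force: 0.0
```

Request:
play_rows(increments=[[[0,0,0,0,0,0,0.6],[0,0,0,0,0,0,0.4],[0,0,0,0,0,0,0.25],[0,0,0,0,0,0,0.1],[0,0,0,0,0,0,-0.3],[0,0,0,0,0,0,-1],[0,0,0,0,0,0,-1],[0,0,0,0,0,0,-1]]], squeeze=20)

```text
time: 25.75
position: [0.4497, -0.1194, 0.0721]
tool_rot: [2.231, 2.211, -0.0]
ft_force: [0.0, 0.4, 1.1]
grip_width: 0.595
grip_force: 20.0
```

```bash
python3 -c "
from h import *
go(.4500,-.1185,.002,89.4)"
```

```text
t 25.75 tip [ 0.4497 -0.1195  0.0021] yaw 89.48 tilt [-0.     -0.0001] F [0.  0.4 1.1] grip 51.7 20.0
shift [0.01  0.003 0.001] turn [-0.     0.     0.001]
```

Request:
play_rows(increments=[[[0,0,0,0,0,0,-1],[0,0,-0.05,0,0,0,-1],[0,0,-0.15,0,0,0,-1],[0,0,-0.3,0,0,0,-1],[0,0,-0.6,0,0,0,-1],[0,0,-0.9,0,0,0,-1],[0,0,-0.9,0,0,0,-1],[0,0,-0.9,0,0,0,-1]]])

```text
time: 26.55
position: [0.4501, -0.1196, 0.163]
tool_rot: [2.23, 2.21, 0.0]
ft_force: [0.2, -0.0, -1.0]
grip_width: 0.595
grip_force: 20.0
```

```bash
python3 -c "
from h import *
go(.4455,.2927,.008,93.3)
cv2.imwrite('pics/s10.png',cv2.resize(ctrl.get_image('side')[170:290,220:340,::-1],None,fx=4,fy=4,interpolation=2))"
```

```text
t 26.55 tip [ 0.4502 -0.1197  0.093 ] yaw 89.48 tilt [ 0.0017 -0.0014] F [ 0.2 -0.  -1. ] grip 51.8 20.0
shift [ 4.124 -0.085  0.844] turn [ 0.001  0.001 -0.042]
```

View pics/s10.png

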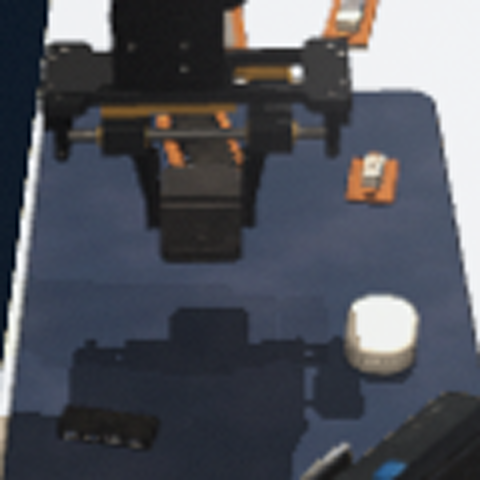

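Request:
play_rows(increments=[[[0.3,0,0,0,0,0,-1],[0.6,0,0,0,0,0,-1],[0.83,0,0,0,0,0,-1]]])

```text
time: 26.9
position: [0.4493, -0.0347, 0.1607]
tool_rot: [-2.229, -2.21, 0.002]
ft_force: [0.9, 0.5, 0.4]
grip_width: 0.594
grip_force: 20.0
```

Request:
play_rows(increments=[[[0.3,0,0,0,0,0,-1],[0.6,0,0,0,0,0,-1],[0.83,0,0,0,0,0,-1]]])

```text
time: 27.2
position: [0.45, 0.0484, 0.1608]
tool_rot: [-2.228, -2.211, 0.002]
ft_force: [0.0, -0.7, 0.1]
grip_width: 0.594
grip_force: 20.0
```

Request:
play_rows(increments=[[[0.3,0,0,0,0,0,-1],[0.6,0,0,0,0,0,-1],[0.83,0,0,0,0,0,-1]]])

```text
time: 27.5
position: [0.4508, 0.1313, 0.1608]
tool_rot: [-2.228, -2.212, 0.002]
ft_force: [-0.1, -0.4, -1.1]
grip_width: 0.594
grip_force: 20.0
```

Request:
play_rows(increments=[[[0.3,0,0,0,0,0,-1],[0.6,0,0,0,0,0,-1],[0.83,0,0,0,0,0,-1]]])

```text
time: 27.8
position: [0.4515, 0.2141, 0.1608]
tool_rot: [-2.228, -2.212, 0.003]
ft_force: [0.8, 0.0, -2.2]
grip_width: 0.593
grip_force: 20.0
```

Request:
play_rows(increments=[[[0.3,-0.04,0,0,0,-0.042,-1],[0.6,-0.08,0,0,0,-0.042,-1],[0.8,-0.08,0.1,0,0,-0.042,-1],[0.8,-0.08,0.3,0,0,-0.042,-1],[0.8,-0.08,0.5,0,0,-0.042,-1],[0.8,-0.08,0.5,0,0,-0.042,-1],[0.8,-0.08,0.5,0,0,-0.042,-1],[0.8,-0.08,0.5,0,0,-0.042,-1]]])

```text
time: 28.6
position: [0.4457, 0.2928, 0.1126]
tool_rot: [2.157, 2.284, 0.001]
ft_force: [0.7, -0.3, -1.6]
grip_width: 0.595
grip_force: 20.0
```

```bash
python3 -c "
from h import *
go(.4455,.2927,.008,93.3)"
```

```text
t 28.6 tip [0.4457 0.2928 0.0426] yaw 93.25 tilt [0.0005 0.0004] F [ 0.7 -0.3 -1.6] grip 51.8 20.0
shift [-0.001 -0.002  0.346] turn [ 0.    -0.    -0.001]
```

Request:
play_rows(increments=[[[0,0,0.12,0,0,0,-1],[0,0,0.22,0,0,0,-1],[0,0,0.3,0,0,0,-1],[0,0,0.33,0,0,0,-1],[0,0,0.345,0,0,0,-1],[0,0,0.345,0,0,0,-1],[0,0,0.345,0,0,0,-1]]])

```text
time: 29.3
position: [0.4456, 0.2929, 0.0777]
tool_rot: [2.157, 2.284, 0.001]
ft_force: [-0.8, -0.0, -0.6]
grip_width: 0.593
grip_force: 20.0
```

```bash
python3 -c "
from h import *
go(.4455,.2927,.0074,93.3)"
```

```text
t 29.3 tip [0.4457 0.2929 0.0077] yaw 93.27 tilt [0.0006 0.0005] F [-0.8 -0.  -0.6] grip 51.6 20.0
shift [-0.002 -0.002  0.003] turn [ 0. -0. -0.]
```

Request:
play_rows(increments=[[[0,0,0.005,0,0,0,-1],[0,0,0.005,0,0,0,-1],[0,0,0.005,0,0,0,0.4],[0,0,0.005,0,0,0,0.55],[0,0,0.005,0,0,0,0.7],[0,0,0.005,0,0,0,0.7]]])

```text
time: 29.9
position: [0.4455, 0.2926, 0.0771]
tool_rot: [2.157, 2.284, 0.0]
ft_force: [-0.2, 0.3, -0.4]
grip_width: 0.827
grip_force: 0.0
```

Request:
play_rows(increments=[[[0,0,-0.1,0,0,0,0.7],[0,0,-0.4,0,0,0,0.7],[0,0,-0.8,0,0,0,0.7],[0,0,-1,0,0,0,0.7]]])

```text
time: 30.3
position: [0.4462, 0.2939, 0.1807]
tool_rot: [2.156, 2.283, 0.006]
ft_force: [0.3, 1.1, 1.1]
grip_width: 0.847
grip_force: 0.0
```

Request:
play_rows(increments=[[[-0.5,0,0,0,0,0,0.7],[-1,0,0,0,0,0,0.7],[-1,0,0,0,0,0,0.7]]])

```text
time: 30.6
position: [0.4525, 0.185, 0.1771]
tool_rot: [2.166, 2.269, -0.006]
ft_force: [-0.6, -0.8, -0.5]
grip_width: 0.844
grip_force: 0.0
```

Request:
play_rows(increments=[[[-0.5,0,0,0,0,0,0.7],[-1,0,0,0,0,0,0.7],[-1,0,0,0,0,0,0.7]]])

```text
time: 30.9
position: [0.4574, 0.086, 0.1772]
tool_rot: [2.167, 2.271, -0.005]
ft_force: [-0.9, 0.6, 0.3]
grip_width: 0.852
grip_force: 0.0
```

Request:
play_rows(increments=[[[-0.5,0,0,0,0,0,0.7],[-1,0,0,0,0,0,0.7],[-1,0,0,0,0,0,0.7]]])

```text
time: 31.2
position: [0.4628, -0.0133, 0.1774]
tool_rot: [2.167, 2.272, -0.003]
ft_force: [-0.3, 0.5, 0.3]
grip_width: 0.852
grip_force: 0.0
```

Request:
play_rows(increments=[[[-0.5,0,0,0,0,0,0.7],[-1,0,0,0,0,0,0.7],[-1,0,0,0,0,0,0.7]]])

```text
time: 31.5
position: [0.4683, -0.113, 0.1774]
tool_rot: [2.167, 2.272, -0.002]
ft_force: [0.1, 0.2, 0.1]
grip_width: 0.849
grip_force: 0.0
```

Run:
```python
from h import *
T=ctrl.get_image('top')[...,::-1].copy();cv2.imwrite('pics/top11.png',T)
O=[((.4455,.2927,.0105),93.3,(.052,.098,.011)),((.4493,.0892,.012),100.9,(.034,.092,.014)),((.5738,.0511,.011),82,(.015,.025,.012)),((.5702,.2885,.011),79.1,(.019,.046,.012))]
B=[box('top',*o) for o in O]
cv2.imwrite('pics/s11.png',np.vstack([overlay(T,'top',[],95,255,165,260,5)[:,:800][:235],overlay(T,'top',B,95,255,165,260,5)[:235],overlay(T,'top',[],95,255,211,236,5)])[:600])
# two-row compare: small holders then large holders
a=overlay(T,'top',B,95,255,168,198,5);b=overlay(T,'top',B,95,255,215,262,5);c=overlay(T,'top',[],95,255,168,198,5)
cv2.imwrite('pics/s11.png',np.vstack([c,a,b]))
```

```text
(no output)
```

View pics/s11.png

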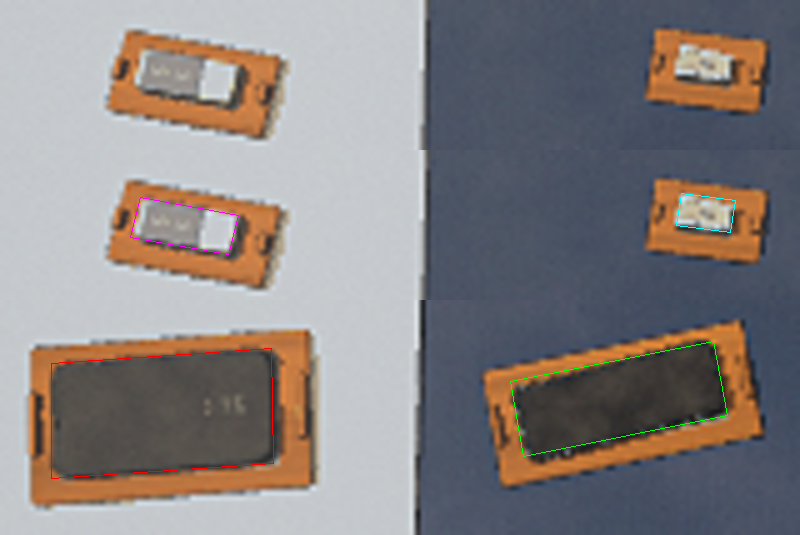

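```bash
python3 -c "
from h import *
print(ctrl.close_job())"
```

```text
the job is handed in; nothing more can be done
None
```

I took the pile apart from the top and laid the sharpener, eraser, USB hub and drive flat on their own holders, all within about 2 mm of the inlay centres in the last top-camera picture; the job was handed in at about 31.5 s, and I kept the arm clear of the earbud case and the mouse.

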